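Load a scraper blade into the honing jig

TASK

Take the notched scraper blade from its wooden rest and load it into the honing jig: cutting edge forward under the keeper bridge, blade flat on the bed, notch facing the locating pin. Then draw the blade back so that the notch takes the pin with it, until you feel the pin come up hard against its stop, without forcing it; let go and leave the blade lying there. Leave the other things on the table where they are.

Things in the scene. Friction and masses are not known exactly. Their poses are not given: they have to be found in the camera images.
- blade_mid (a point): Centre, half-way up, of the loose steel blade, 140 x 36 x 5 mm, 0.12 to 0.24 kg. x towards the cutting edge at +70 mm (last 12 mm bevelled on top), z up, bevel side. The tail, at -70 mm, has an open square notch 11 mm wide, 20 mm deep in mid-width. Starts flat on the rest, overhanging its rail 6 mm on both long sides: grip it by these. Centre of mass within 3 mm.
- notch_end (a point): Middle of the closed end of the blade's notch, half-way up the blade, 50 mm behind blade_mid (blade x = -50 mm); axes as blade_mid.
- rest: Fixed wooden blade rest: base board 130 x 90 x 8 mm, raised rail 100 mm long (x), 24 mm wide (y), top 30 mm above the table. Origin on the table under its centre. Rest and jig may change sides.
- jig: Fixed honing jig. Origin on the table, on the centre line; x is the way the edge must point. Base plate x -91 to +65 mm, 84 mm wide, 6 mm thick. Bed: flat rail x -86 to +50 mm, 24 mm wide, top 36 mm above the table, so a blade on it overhangs 6 mm on both sides. Its steel locating pin stands upright on the bed's centre line (see pin).
- bridge (a point): Middle of the underside of the jig's keeper bridge, a fixed bar across the bed, jig x +42 to +50 mm, underside 11 mm and top 20 mm above the bed, on posts 8 mm square, inner faces 21 mm, outer 29 mm from the centre line. The loaded edge stands 6 to 26 mm past it. A flat blade under it cannot clear the pin: from behind, go in with the tail raised 6 to 12 degrees until it is ahead of the pin.
- pin (a joint): How far (m) the pin has been drawn back (to -x of the jig) from its rest: 0 at first, 0.004 at its hard stop; stays where left, drags with about 4 N. Pin: upright, 8 mm thick, 10 mm above the bed. Its rest place is set anew each time, its axis anywhere from jig x -64 to -44 mm: not reported, to be felt or seen. 8 to 12 N on it is enough; over 24 N is forcing.
- glaze_jar: a bystander: glaze jar, 60 mm across, 80 mm high; origin at the centre of its underside
- jar_lid: a bystander: flat white jar lid, 48 mm across, 12 mm high; origin at the centre of its underside
- bangle: a bystander: blue ceramic bangle lying flat, 72 mm across, 22 mm high; origin at the centre of its underside
- plain_blade: a bystander: a steel blade 130 x 36 x 5 mm lying flat on the table, like the task's blade but without a notch; origin at the centre of its underside
- brush: a bystander: paint brush about 170 mm long lying on the table
- bowl: a bystander: white bowl, 100 mm across, 45 mm high; origin at the centre of its underside

How it is judged:
By the outcome, as a careful person would: the job done as asked, in the order asked, and still so for the second after the job is handed in, with the robot touching nothing.
It also fails if it takes over 51 s, if anything falls off the work surface, if the arm or the gripper's body presses on something with over 40 N, if the wrist force passes 120 N, or if a joint passes its speed limit or range.

ROBOT

A 6-joint arm with a two-finger parallel gripper is mounted at the origin on the work surface. World frame = base frame: x ahead of the robot, y to its left, z up, the work surface at z = 0. Lengths are in m, angles in rad, forces in N, time in s.
With the tool pointing down it reaches from about 0.275 to 1 m from the base axis. Payload 8.4 kg.
Tool frame: the origin (TCP) lies on the centre line of the jaws, within the pads' length; the fingertips stand 17 mm ahead of it and the grasp point (between the pads) lies 2 mm behind it (bot.tcp_to_tips is the y of the fingertips in the tool frame, in m); y points along the fingers, z is the direction in which the jaws open and shut, and the axes are right-handed (so a half turn about y gives the same grasp; the last joint's range is limited). The gripper opens to 85 mm and grips with 20 to 120 N. Pads are 22 mm wide; open, the fingers measure 114 mm over their backs; the gripper's body (76 mm by 85 mm) begins 54 mm behind the grasp point. The pads swing forward as they close: fully open they stand 13 mm farther back than shut.
Start: joints at [1.183, 0.353, 1.633, -0, 1.155, -0.002], TCP at [0.235, 0.579, 0.248] pointing down, gripper open.
Joint ranges: [-2.63, 2.63], [-0.92, 2.1], [0.06, 2.66], [-1.3, 4.44], [0, 2.69], [-3.02, 3.02]. Speed limits (rad/s): [2.22, 2.22, 2.79, 3.14, 3.14, 3.14].

INTERFACE

Orientations are given as a unit quaternion [x, y, z, w].
In Python, from workcell import bot, hand, kinematics, get_obs, vision, hand_in gives the robot as it stands. The module is installed in compiled form; this text tells all that it offers. Calls block until the motion is done:
- bot.reach(position, orientation): joint-space move of the TCP to a pose.
- bot.servo_line(position, ori=None, velocity=0.15): straight line of the TCP; ori=None keeps the orientation; velocity is the mean speed in m/s.
- bot.goto_joints(angles): joint-space move.
- hand.move_gripper(opening, strength=None): finger opening in m; strength is the grip in N (None keeps the last); returns when the fingers have stopped.
- bot.dwell(seconds).
- kinematics.solve_ik(position, orientation): joint angles nearest the present ones, or None.
- get_obs(): the state.
- vision.read_camera(name): name is "scene" or "side" or "wrist"; returns a dict with "frame" (384x512x3 uint8, red, green, blue), "intrinsics" (3x3 intrinsics, pixels), "view" (4x4, takes a point from world to camera coordinates). Camera axes: x right, y down, z forward; pixel columns grow to the right and rows downward; lengths in m; the calibration is good to about 2 mm. A picture is of the moment at which its call begins. There is no depth.
A pose or a line that the arm cannot do raises bot.IKError and nothing moves.
- hand_in(): hands the job in, once; it reports no verdict.
The state is a dict: "time_s": time; "joint_pos": joint angles; "joint_vel": joint speeds; "joint_efforts": joint torques, N m; "position": TCP position; "orientation": TCP orientation; "wrist_force": force on the tool from outside, world axes, zero at the start; "ft_torque": the same for the moment, N m; "gripper_width": finger opening in m.
Only numpy, scipy, OpenCV 4.12 (cv2) and the standard library are available. Lean on these libraries where they do the work, as an engineer would, in place of code of your own. Each camera call takes 0.05 s, during which the arm holds its last target. There are 200 camera calls.

## Working session

There is one attempt and no reset: what is moved stays moved. The work goes in short steps, each a Python script; the robot and the scene stay as the last script left them, time stands still between calls to the robot, and variables do not carry over. Pictures are saved under pics/ and viewed, about 8 in all and at most 12, crops included, and the job is handed in when it is done.

```bash
mkdir -p pics
python3 - <<'E'
from workcell import *
import cv2,numpy as np
for n in ["scene","side","wrist"]:
    r=vision.read_camera(n); cv2.imwrite(f"pics/{n}0.png",r["frame"][:,:,::-1]); np.savez(f"pics/{n}0.npz",K=r["intrinsics"],V=r["view"])
    print(n,np.round(r["intrinsics"],1).tolist(),np.round(r["view"],3).tolist())
o=get_obs();print(o)
a=cv2.imread("pics/scene0.png");b=cv2.imread("pics/side0.png")
E
```

```text
scene [[356.9, 0.0, 250.4], [0.0, 356.9, 192.1], [0.0, 0.0, 1.0]] [[-0.02, 1.0, 0.009, -0.001], [0.588, 0.019, -0.809, -0.298], [-0.809, -0.011, -0.588, 1.154], [0.0, 0.0, 0.0, 1.0]]
side [[479.1, 0.0, 248.8], [0.0, 479.1, 196.1], [0.0, 0.0, 1.0]] [[-0.892, -0.452, 0.015, 0.543], [-0.255, 0.476, -0.842, 0.21], [0.373, -0.755, -0.54, 0.688], [0.0, 0.0, 0.0, 1.0]]
wrist [[299.3, 0.0, 258.6], [0.0, 299.3, 189.5], [0.0, 0.0, 1.0]] [[0.376, 0.927, -0.001, -0.625], [0.89, -0.36, 0.281, -0.037], [0.26, -0.106, -0.96, 0.379], [0.0, 0.0, 0.0, 1.0]]
{'time_s': 0.15, 'joint_pos': array([ 1.18258841e+00,  3.53473090e-01,  1.63393246e+00,  2.96526600e-06,
        1.15519047e+00, -2.43712917e-03]), 'joint_vel': array([ 2.37434598e-04, -2.14809480e-03,  5.16690615e-04, -6.78136092e-05,
        6.25019623e-05,  6.84608841e-04]), 'joint_efforts': array([ 3.11079466e-04, -6.05635142e+01, -3.42339921e+01,  7.41242843e-05,
        6.07994225e-03, -2.43255869e-05]), 'position': array([0.23506871, 0.57875916, 0.2477573 ]), 'orientation': array([ 0.69434128, -0.1356166 ,  0.13547702, -0.69364566]), 'wrist_force': array([ 0.04277831, -0.16175016,  1.2246636 ]), 'ft_torque': array([-0.00910474, -0.06096889,  0.0360073 ]), 'gripper_width': 0.08515573260535264}
```

View pics/scene0.png

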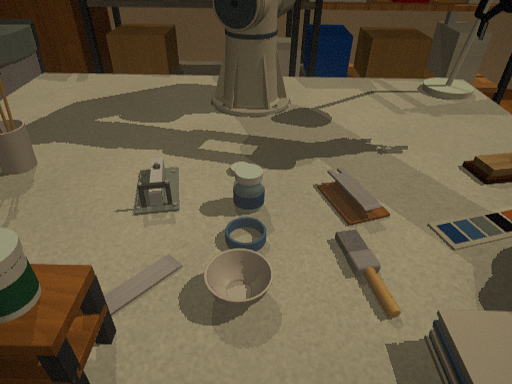

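View pics/side0.png

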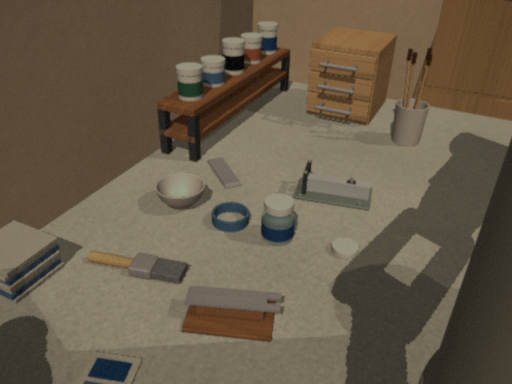

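Rest is to the robot's left (scene px ~(352,195)), jig to its right (157,188) with the bridge on the far (+x) side. The pin is near (155,165), and the blade's notch points towards the robot. Next I get rough positions and take a close look at each.

```bash
cat > h.py <<'E'
from workcell import *
import cv2,numpy as np
from scipy.spatial.transform import Rotation as R
def cast(K,V,px,z):
    px=np.atleast_2d(px).astype(float); Rm=V[:3,:3]; c=-Rm.T@V[:3,3]
    d=(Rm.T@np.linalg.inv(K)@np.c_[px,np.ones(len(px))].T).T
    return c+d*((z-c[2])/d[:,2])[:,None]
def proj(K,V,P):
    P=np.atleast_2d(P); q=(V[:3,:3]@P.T).T+V[:3,3]; q=(K@q.T).T; return q[:,:2]/q[:,2:]
def ori(yaw,tilt=0,flip=False):
    # tool x along blade x (heading yaw), y down, z to the left; tilt>0 raises the tail
    M=np.array([[1,0,0],[0,0,1],[0,-1,0]],float)
    if flip: M=M@np.diag([-1,1,-1])
    return (R.from_euler('ZY',[yaw,tilt])*R.from_matrix(M)).as_quat()
def snap(n,name):
    r=vision.read_camera(n); cv2.imwrite(f"pics/{name}.png",r["frame"][:,:,::-1]); np.savez(f"pics/{name}.npz",K=r["intrinsics"],V=r["view"]); return r
def load(name):
    d=np.load(f"pics/{name}.npz"); return cv2.imread(f"pics/{name}.png"),d["K"],d["V"]
E
python3 - <<'E'
from h import *
o=get_obs(); T=R.from_quat(o["orientation"]).as_matrix(); print(np.round(T,2).tolist())
_,K,V=load("wrist0"); c=-V[:3,:3].T@V[:3,3]
print("cam in tool",T.T@(c-o["position"]),"axes",np.round(V[:3,:3]@T,2).tolist(), bot.tcp_to_tips)
for n,pr,pj in [("scene0",(353,190),(157,188)),("side0",(233,300),(333,190))]:
    _,K,V=load(n); print(n,cast(K,V,pr,.03),cast(K,V,pj,.03))
for p in [(0.52,0.26),(0.5,-.27)]:
  for f in (0,1):
    q=kinematics.solve_ik(np.array([p[0],p[1],.25]),ori(0,0,f)); print(q)
E
```

```text
[[0.93, -0.0, 0.38], [-0.38, -0.0, 0.93], [-0.0, -1.0, -0.0]]
cam in tool [-0.07142412 -0.12618902  0.00042924] axes [[-0.0, -0.0, 1.0], [0.96, -0.28, 0.0], [0.28, 0.96, 0.0]] 0.017
scene0 [[0.53340994 0.21332732 0.03      ]] [[ 0.53907823 -0.17241113  0.03      ]]
side0 [[0.52636347 0.21517728 0.03      ]] [[ 0.49409227 -0.14953499  0.03      ]]
[ 4.61067528e-01  2.84003708e-01  1.72720185e+00 -4.44089210e-16
  1.13038709e+00 -1.10972880e+00]
[ 4.61067528e-01  2.84003708e-01  1.72720185e+00 -4.44089210e-16
  1.13038709e+00  2.03186385e+00]
[-4.97772983e-01  2.63596838e-01  1.75505074e+00 -4.44089210e-16
  1.12294508e+00 -2.06856931e+00]
[-4.97772983e-01  2.63596838e-01  1.75505074e+00 -4.44089210e-16
  1.12294508e+00  1.07302334e+00]
```

Run:
```python
from h import *
bot.reach(np.array([.51,-.165,.19]),ori(0)); snap("wrist","wj")
bot.reach(np.array([.53,.21,.19]),ori(0.1)); snap("wrist","wr"); print(get_obs()["time_s"])
a=cv2.imread("pics/wj.png");b=cv2.imread("pics/wr.png"); cv2.imwrite("pics/w2.png",np.hstack([a,b])[:, :])
cv2.imwrite("pics/w2.png",cv2.resize(a,(780,585),interpolation=cv2.INTER_CUBIC));cv2.imwrite("pics/w3.png",cv2.resize(b,(780,585),interpolation=cv2.INTER_CUBIC))
```

```text
4.45
```

View pics/w2.png

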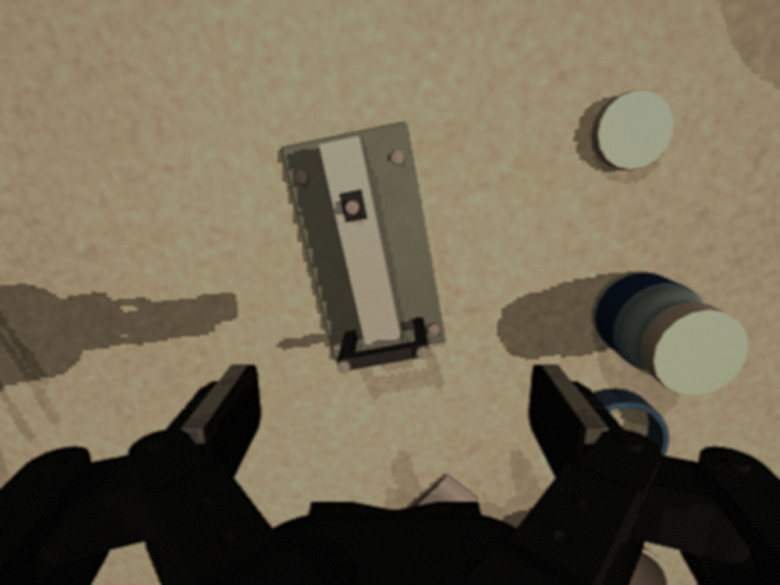

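View pics/w3.png

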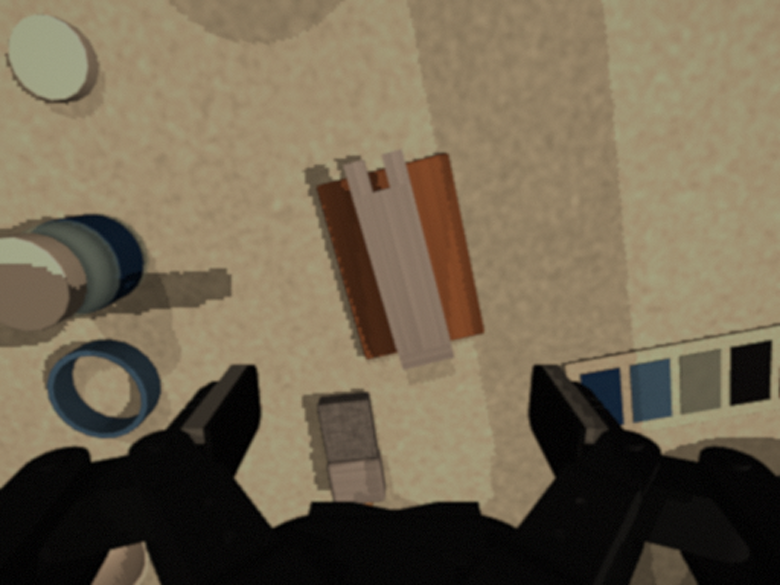

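The wrist view of the jig (780-wide) shows the pin top at about (352,207). The bed runs from (340,140) to (382,340), with the bridge at about (385,352). In the rest view the blade runs from its tail at (374,158) to its edge at (428,360), with the notch end at about (378,190). Next I fit these by mask and ray cast.

```bash
cat > meas.py <<'E'
from h import *
def strip(name,poly,thr,z,s=780/512,shadow=None):
    """mask bright pixels inside a polygon, cast to plane z, min area rect"""
    im,K,V=load(name); roi=np.zeros(im.shape[:2],np.uint8)
    cv2.fillPoly(roi,[np.int32(np.array(poly)/s)],255)
    f=im.astype(int); m=thr(f)&(roi>0); m=cv2.morphologyEx(m.astype(np.uint8)*255,cv2.MORPH_OPEN,np.ones((2,2)))
    n,l,st,_=cv2.connectedComponentsWithStats(m); k=1+np.argmax(st[1:,4]); m=l==k
    v,u=np.nonzero(m); P=cast(K,V,np.c_[u,v],z)[:,:2]
    r=cv2.minAreaRect((P*1000).astype(np.float32)); ctr=np.array(r[0]); 
    c,e=P.mean(0)*1000,np.linalg.svd(P-P.mean(0),full_matrices=False)[2][0]; e=e*np.sign(e[0])
    q=(P*1000-c)@np.c_[e,[-e[1],e[0]]]
    # centre line by slices
    xs=np.arange(q[:,0].min()+8,q[:,0].max()-8,4)
    lo=np.array([np.percentile(q[abs(q[:,0]-x)<2,1],3) for x in xs]);hi=np.array([np.percentile(q[abs(q[:,0]-x)<2,1],97) for x in xs])
    print(name,"centroid",c.round(1),"yaw",np.arctan2(e[1],e[0]).round(4),"rect",np.round(ctr,1),np.round(r[1],1),round(r[2],1),"x range",q[:,0].min().round(1),q[:,0].max().round(1))
    print("mid",((lo+hi)/2).round(1),"w",(hi-lo).round(1))
    return m
if __name__=="__main__":
    im,K,V=load("wj"); s=780/512
    for p in [(342,155),(375,300),(310,230),(400,230),(352,207),(352,195)]: print(p,im[int(p[1]/s),int(p[0]/s)])
    a=strip("wj",[(310,128),(365,128),(415,330),(360,348)],lambda f:(f.min(2)>95),.036)
    im,K,V=load("wr")
    for p in [(400,250),(460,280),(350,250),(352,165),(430,140)]: print(p,im[int(p[1]/s),int(p[0]/s)])
    b=strip("wr",[(335,150),(412,145),(465,358),(395,375)],lambda f:(f[:,:,0]>60)&(f[:,:,2]-f[:,:,0]<50),.035)
    o=np.hstack([cv2.imread("pics/wj.png"),im]); o[np.hstack([a,b])]=(0,255,0); cv2.imwrite("pics/m.png",cv2.resize(np.hstack([o[60:260,150:330],o[60:260,512+170:512+350]]),None,fx=2,fy=2))
E
python3 meas.py
```

```text
(342, 155) [130 152 157]
(375, 300) [123 144 156]
(310, 230) [46 56 59]
(400, 230) [ 77  96 102]
(352, 207) [100 116 135]
(352, 195) [31 35 40]
wj centroid [ 492.1 -183.3] yaw 0.1923 rect [ 494.4 -183. ] [129.7  24.5] 11.4 x range -62.6 67.2
mid [-0.5 -0.3 -0.3 -0.4 -0.3 -0.3 -0.4 -0.3  9.3 -0.1 -0.1 -0.1 -0.2 -0.1
 -0.1 -0.2 -0.   0.1 -0.1 -0.1 -0.  -0.   0.  -0.1  0.1  0.   0.   0.1
 -0. ] w [22.8 22.5 22.8 22.6 22.5 22.8 23.3 23.7  4.8 23.1 23.  22.6 22.4 22.7
 22.2 22.3 22.4 22.5 22.6 22.5 22.4 22.3 22.6 22.2 22.  22.6 22.5 22.1
 22.2]
(400, 250) [103 120 141]
(460, 280) [ 38  69 125]
(350, 250) [18 34 61]
(352, 165) [100 117 136]
(430, 140) [119 152 163]
wr centroid [522.7 213.3] yaw 0.3699 rect [523.7 214.1] [151.6  49.7] 21.1 x range -74.6 77.0
mid [ 0.9  2.3  2.7  0.6  0.3  0.2  0.1  0.2  0.1  0.1 -0.   0.1  0.2  0.
  0.   0.   0.   0.  -0.3  0.1 -0.1 -0.1 -0.2 -0.2 -0.3 -0.3 -0.4 -0.4
 -0.5 -0.2 -0.7 -0.2 -1.8  0.6] w [40.7 43.1 42.8 35.2 34.4 34.  33.6 33.7 33.4 33.4 33.6 33.7 33.7 33.7
 33.6 33.6 33.6 33.5 33.2 33.2 33.6 33.5 33.7 33.6 33.2 33.6 33.7 33.3
 33.8 33.8 33.3 33.5 40.1 46.3]
```

View pics/m.png

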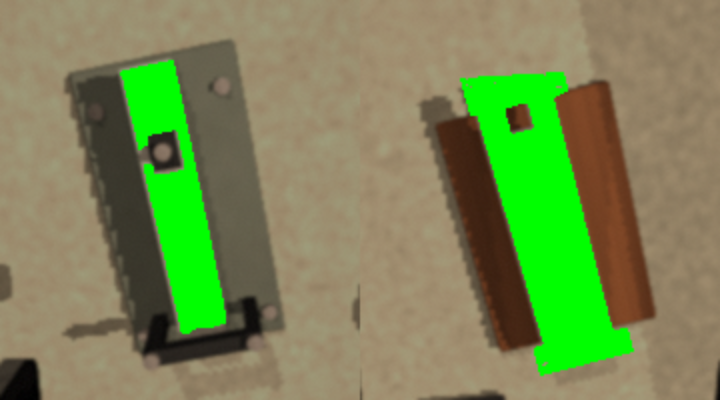

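Run:
```python
from h import *
s=780/512
im,K,V=load("wj"); yaw=.196; e=np.array([np.cos(yaw),np.sin(yaw)]); n=np.array([-e[1],e[0]])
O=np.array([.4921,-.1834])+e*.0232
roi=im[118:152,215:247].astype(int).sum(2); 
p=np.array([352,207])/s
u,v=int(p[0]),int(p[1]); w=im[v-7:v+8,u-7:u+8].sum(2); print(w)
for z in(.046,):
    d=cast(K,V,p,z)[0,:2]-O; print("pin in jig",d@e,d@n)
for p,z in [((345,350),.056),((424,340),.056),((282,148),.006),((407,122),.006),((443,343),.006)]:
    d=cast(K,V,np.array(p)/s,z)[0,:2]-O; print(p,d@e,d@n)
im,K,V=load("wr"); ps=np.array([(343,165),(405,152),(405,367),(452,354),(374,191)])/s
P=cast(K,V,ps,.035)[:,:2]; print(P); yaw=.362; e=np.array([np.cos(yaw),np.sin(yaw)]); n=np.array([-e[1],e[0]])
c=np.array([.5227,.2133]); print((P-c)@np.c_[e,n])
```

```text
[[120 104 103 106 110 104 110 106 109 103 110 106 109 209 346]
 [125 112 102 111 111 104 104 107 106 108 107 104 111 177 304]
 [144 110 109 104 108 107 114 120 125 115 110 110 103 150 273]
 [137  98  93 102 116 159 183 193 190 160 138 110 100 136 246]
 [115  82  72 109 187 249 290 298 290 242 192 141 107 120 221]
 [119  60  88 172 269 328 354 356 347 321 260 184 127 112 190]
 [143  79 122 238 319 345 351 362 363 353 318 231 146 104 163]
 [161  92 151 272 331 341 349 351 357 360 343 249 149 108 146]
 [174 103 164 277 338 341 343 346 348 357 334 241 141 101 134]
 [192 114 140 251 315 337 344 348 350 356 317 214 127  99 119]
 [206 130 107 200 284 323 336 345 346 329 268 169 107  98 106]
 [234 148  95 138 218 279 302 315 316 281 196 122  93  98 105]
 [294 211 125 107 148 188 226 242 224 187 125  98  84 100 104]
 [384 290 174 117 113 123 132 140 130 108  89  83  86  95  98]
 [416 336 217 117 100 104 105  97  93  85  90  94  84 100  99]]
pin in jig -0.047585794917007276 -0.00042528697488246846
(345, 350) 0.03627793590388211 -0.022763547963242002
(424, 340) 0.0391780274226993 0.026407238036418545
(282, 148) -0.08993905142060458 -0.041177738252593486
(407, 122) -0.08985908261985283 0.04154055991994477
(443, 343) 0.06547456002181777 0.039131813536159694
[[0.46789565 0.17289643]
 [0.45683392 0.20884245]
 [0.5954274  0.22370234]
 [0.58276373 0.25405585]
 [0.48117542 0.19259486]]
[[-0.06556124 -0.01837633]
 [-0.06317595  0.01915751]
 [ 0.07169791 -0.01602791]
 [ 0.07060452  0.01684319]
 [-0.04616602 -0.00465751]]
```

Run:
```python
from h import *
yaw=.362; e=np.array([np.cos(yaw),np.sin(yaw),0]); g=np.array([.5264,.2147,.0315])-.020*e; q=ori(yaw)
bot.reach(g+[0,0,.07],q); hand.move_gripper(.055,60)
bot.servo_line(g,velocity=.1); f0=get_obs(); hand.move_gripper(.03,60); o=get_obs()
print(f0["position"]-g,f0["wrist_force"],o["gripper_width"],o["wrist_force"])
bot.servo_line(g+[0,0,.09],velocity=.12); o=get_obs(); print(o["gripper_width"],o["wrist_force"],o["ft_torque"],o["time_s"])
# go behind/above the jig
yj=.196; ej=np.array([np.cos(yj),np.sin(yj),0]); O=np.array([.4921,-.1834,0])+ej*.0232
t=O-.080*ej-.020*ej; bot.reach([t[0],t[1],.13],ori(yj)); bot.dwell(.3); o=get_obs(); print(o["time_s"],o["wrist_force"],o["ft_torque"],o["gripper_width"])
snap("wrist","wg"); im=cv2.imread("pics/wg.png"); cv2.imwrite("pics/wg2.png",cv2.resize(im,(780,585),interpolation=cv2.INTER_CUBIC))
```

```text
[0.00030806 0.00012626 0.00028756] [-0.07099345  0.43079068  0.45236977] 0.034227473482750084 [-0.65209997 -0.97394484  5.82060072]
0.03451253725919455 [-0.47805952 -0.7330458  -1.06444678] [-0.00366337  0.10311391  0.01764021] 7.3833
9.2167 [-0.45409083 -0.17082023 -1.72331761] [0.01521118 0.029069   0.00510899] 0.03415743067353178
```

View pics/wg2.png

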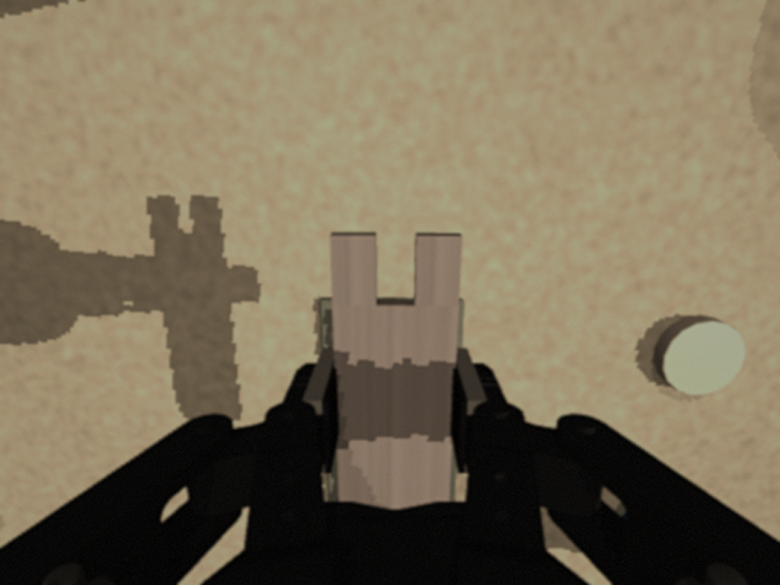

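The blade is held squarely, with its tail top corners at (331,233)/(461,234) and the notch end at about y=302, so it sits about 0.7 mm further back than planned. Next is the tilted insertion, then a check of the pin against the notch.

```bash
cat >> h.py <<'E'
yj=.196; ej=np.array([np.cos(yj),np.sin(yj),0]); nj=np.array([-ej[1],ej[0],0]); O=np.array([.4921,-.1834,0])+ej*.0232
def tcp(X,zmid,tilt=0,lat=0,dyaw=0):
    off=R.from_euler('ZY',[yj+dyaw,tilt]).apply([-.0193,0,-.0007])
    return O+X*ej+lat*nj+[0,0,zmid]+off, ori(yj+dyaw,tilt)
def zl(X,t,clr=.002): return .036+clr+(.050-X)*np.tan(t)+.0025/np.cos(t)
E
python3 - <<'E'
from h import *
t=np.radians(9)
p,q=tcp(-.04,zl(-.04,t),t); bot.servo_line(p+[0,0,.03],q,velocity=.15); bot.servo_line(p,q,velocity=.08)
o=get_obs(); print(o["time_s"],o["wrist_force"],o["position"]-p)
for X in (-.01,.01,.032):
    p,q=tcp(X,zl(X,t),t); bot.servo_line(p,q,velocity=.06); o=get_obs(); print(X,o["wrist_force"].round(2),o["ft_torque"].round(3),(o["position"]-p).round(4))
    if abs(o["wrist_force"]-[-.5,-.2,-1.7]).max()>6: print("STOP");break
r=snap("wrist","wi"); snap("side","si"); print(get_obs()["time_s"])
a=cv2.imread("pics/wi.png")[40:280,120:400]; b=cv2.imread("pics/si.png")[140:230,270:400]
a=cv2.resize(a,None,fx=1.8,fy=1.8,interpolation=cv2.INTER_CUBIC); b=cv2.resize(b,(290,200)); 
c=np.zeros((a.shape[0],a.shape[1]+b.shape[1],3),np.uint8); c[:,:a.shape[1]]=a; c[:200,a.shape[1]:]=b; cv2.imwrite("pics/wi2.png",c); print(c.shape)
E
```

```text
10.3333 [ 0.49879565 -0.22304905 -0.94565535] [-3.56663184e-04 -8.82593953e-05 -8.78887790e-05]
-0.01 [-0.23 -0.4  -1.55] [ 0.077 -0.079 -0.022] [-0.0002  0.0002 -0.0002]
0.01 [-0.15  0.55 -0.98] [ 0.036 -0.086  0.004] [ 0.0002  0.0001 -0.0002]
0.032 [ 0.36 -0.54 -1.91] [ 0.052 -0.119  0.026] [ 0.      0.0001 -0.0002]
12.1
(432, 794, 3)
```

View pics/wi2.png

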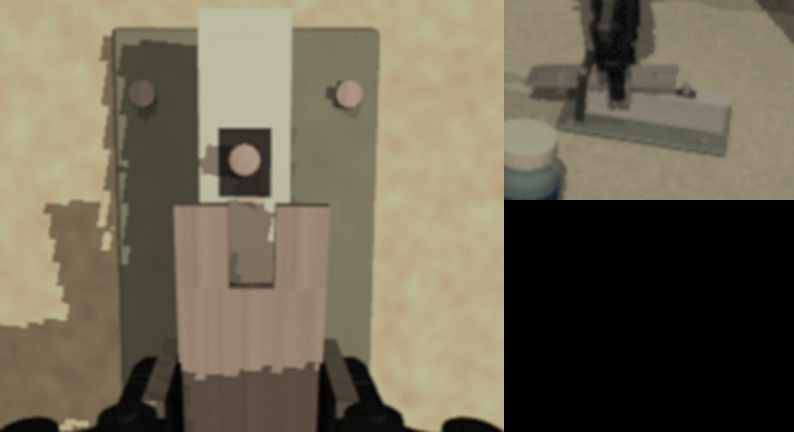

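Pin centre is at crop (244,159) and notch centre at (251.5,245), so with depths allowed for the blade sits about 1.9 mm too far towards +n. The tail is clear ahead of the pin and the edge is under the bridge. I shift sideways, flatten, and lower under force guard.

Run:
```python
from h import *
L=-.0019; t0=np.radians(9)
p,q=tcp(.032,zl(.032,t0),t0,L); bot.servo_line(p,q,velocity=.02)
for d in (6,3,0):
    t=np.radians(d); p,q=tcp(.032,zl(.032,t,.0018),t,L); bot.servo_line(p,q,velocity=.02); o=get_obs(); print(d,o["wrist_force"].round(2),o["ft_torque"].round(3))
bot.dwell(.2); f0=np.mean([get_obs()["wrist_force"] for _ in range(3)],0)
z=zl(.032,0,.0018)
while z>.0355:
    z-=.0003; p,q=tcp(.032,z,0,L); bot.servo_line(p,q,velocity=.01); bot.dwell(.05); o=get_obs(); f=o["wrist_force"]; 
    print(round(z,4),f.round(2),o["ft_torque"].round(2),o["position"][2].round(4))
    if f[2]-f0[2]>4: break
print("t",o["time_s"],f0)
snap("wrist","wf"); a=cv2.imread("pics/wf.png")[40:280,120:400]; cv2.imwrite("pics/wf2.png",cv2.resize(a,None,fx=1.8,fy=1.8,interpolation=cv2.INTER_CUBIC))
```

```text
6 [-0.32  0.37 -0.93] [ 0.016 -0.071  0.023]
3 [ 0.11 -1.64 -1.32] [ 0.001  0.027 -0.023]
0 [-0.1  -0.1  -0.85] [ 0.03   0.057 -0.013]
0.04 [ 0.44 -0.55 -1.35] [-0.02  0.03 -0.02] 0.0393
0.0397 [-0.28 -0.   -0.94] [-0.02  0.02  0.03] 0.039
0.0394 [-0.19 -0.88 -2.46] [-0.01 -0.   -0.05] 0.0387
0.0391 [-1.25  0.24  1.06] [0.05 0.13 0.01] 0.0385
0.0388 [-1.51  0.33  5.84] [ 0.06  0.25 -0.01] 0.0385
t 14.8083 [ 0.35457585  0.30634466 -1.39226669]
```

View pics/wf2.png

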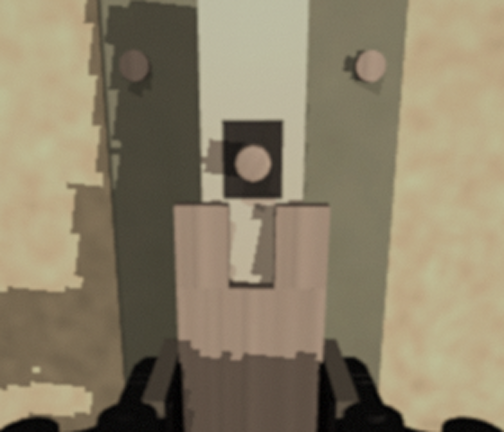

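Flat on the bed, with the pin at (253,163) in line with the notch centre at (252). Now the guarded draw-back.

Run:
```python
from h import *
L=-.0019; Z=.0391
def go(X,v=.02,n=3):
    p,q=tcp(X,Z,0,L); bot.servo_line(p,q,velocity=v)
    F=[]
    for _ in range(n): bot.dwell(.03); o=get_obs(); F.append(o["wrist_force"])
    F=np.mean(F,0); return F@ej,F@nj,F[2],(o["position"]-O)@ej*1e3,o
log=[];X=.032; go(X)
ok=True
while X>.0095:
    X-=.003; a=go(X,.04,2); print(round(X*1e3,1),np.round(a[:4],2))
    if a[0]>5 or abs(a[1])>5: ok=False;print("JAM");break
base=a[0]
if ok:
    hist=[]
    while X>-.004:
        X-=.00025; a=go(X); hist.append((round(X*1e3,2),*np.round(a[:4],2)))
        if a[0]-base>9.5: print("STOP");break
    print(*hist,sep="\n")
print(a[4]["time_s"],a[4]["gripper_width"],a[4]["ft_torque"])
```

```text
29.0 [ 0.02 -0.68  2.29  9.79]
26.0 [-0.05 -1.47  2.76  6.65]
23.0 [ 0.04 -1.11  4.65  3.59]
20.0 [ 0.93 -1.05  4.5   0.62]
17.0 [ 1.02 -1.37  4.9  -2.37]
14.0 [ 1.17 -0.81  5.45 -5.48]
11.0 [ 2.17 -0.44  5.55 -8.52]
8.0 [  1.95  -0.39   5.57 -11.67]
STOP
(7.75, np.float64(2.2), np.float64(-0.76), np.float64(5.55), np.float64(-11.75))
(7.5, np.float64(3.15), np.float64(-0.57), np.float64(4.72), np.float64(-11.87))
(7.25, np.float64(3.44), np.float64(-0.67), np.float64(5.09), np.float64(-12.06))
(7.0, np.float64(3.02), np.float64(0.25), np.float64(5.48), np.float64(-12.27))
(6.75, np.float64(3.38), np.float64(-0.56), np.float64(4.72), np.float64(-12.5))
(6.5, np.float64(3.39), np.float64(-0.31), np.float64(5.25), np.float64(-12.72))
(6.25, np.float64(3.09), np.float64(0.4), np.float64(5.47), np.float64(-12.98))
(6.0, np.float64(3.48), np.float64(-0.25), np.float64(5.16), np.float64(-13.25))
(5.75, np.float64(3.95), np.float64(0.3), np.float64(5.08), np.float64(-13.4))
(5.5, np.float64(5.26), np.float64(0.5), np.float64(4.15), np.float64(-13.51))
(5.25, np.float64(6.46), np.float64(1.0
[... 1255 characters left out ...]
oat64(5.96), np.float64(0.44), np.float64(3.32), np.float64(-17.42))
(1.0, np.float64(6.73), np.float64(0.52), np.float64(2.89), np.float64(-17.6))
(0.75, np.float64(7.48), np.float64(1.48), np.float64(2.66), np.float64(-17.7))
(0.5, np.float64(8.52), np.float64(1.36), np.float64(1.51), np.float64(-17.76))
(0.25, np.float64(9.82), np.float64(1.88), np.float64(1.76), np.float64(-17.81))
(0.0, np.float64(10.22), np.float64(2.02), np.float64(0.26), np.float64(-17.86))
(-0.25, np.float64(11.3), np.float64(2.03), np.float64(-0.13), np.float64(-17.9))
(-0.5, np.float64(11.86), np.float64(2.42), np.float64(-0.77), np.float64(-17.98))
29.6417 0.03425792137892958 [ 0.73147324 -1.74361439 -0.0875224 ]
```

Contact came at −13.6, the pin dragged, and the hard stop was at −17.6: exactly 4 mm of travel, about 10 N. Next I ease off slightly, release, rise and check.

Run:
```python
from h import *
p,q=tcp(.0003,.0391,0,-.0019); bot.servo_line(p,q,velocity=.01); bot.dwell(.1); print(get_obs()["wrist_force"]@ej)
hand.move_gripper(.050); bot.dwell(.2); o=get_obs(); print(o["wrist_force"],o["gripper_width"])
bot.servo_line(p+[0,0,.09],velocity=.1); bot.servo_line(p+[0,0,.15]+.02*ej,velocity=.15); snap("wrist","we"); snap("side","se"); print(get_obs()["time_s"])
a=cv2.imread("pics/we.png")[40:250,130:390]; b=cv2.imread("pics/se.png")[140:230,270:400]
a=cv2.resize(a,None,fx=1.8,fy=1.8,interpolation=cv2.INTER_CUBIC); b=cv2.resize(b,(320,222),interpolation=cv2.INTER_CUBIC)
c=np.zeros((a.shape[0],a.shape[1]+320,3),np.uint8); c[:,:a.shape[1]]=a; c[:222,a.shape[1]:]=b; cv2.imwrite("pics/we2.png",c)
```

```text
9.100361439171014
[ 0.37082154  0.53951297 -0.61286576] 0.04995253471719351
32.2167
```

View pics/we2.png

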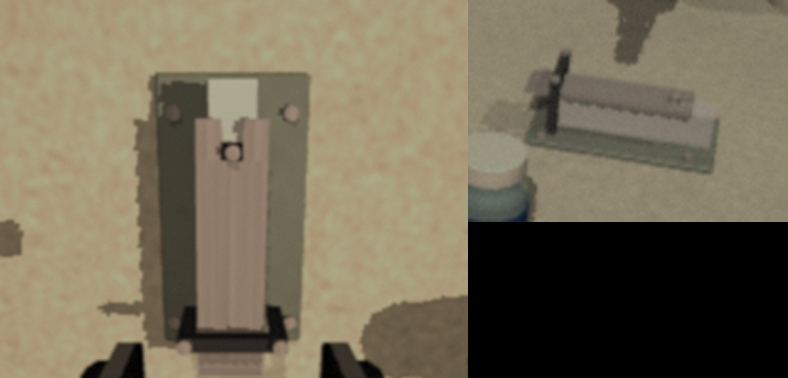

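The pin (231,151) sits at the closed end of the notch (y≈160). The blade lies flat and centred, with its edge past the bridge.

```bash
python3 -c "
from workcell import *
print(get_obs()['wrist_force']); print(hand_in())"
```

```text
[-0.31302751 -0.13940729  0.28551005]
the job is handed in; nothing more can be done
None
```

The blade is loaded in the honing jig, and I handed the job in at about 32 s of robot time, against the 51 s limit.

- **Loading:** I took the blade off the rest by its overhanging sides. It went under the keeper bridge with the tail raised 9°, and I shifted it 1.9 mm sideways after a close look at the pin and notch. I then laid it flat until I felt the bed.
- **Drawing back:** the notch met the pin about where the image put it. The pin dragged for about 4 mm, then the force climbed at a hard stop. I stopped at about 10 N above sliding friction (11.9 N total), well below the 24 N that counts as forcing.
- **Last checks:** the final pictures show the pin seated at the closed end of the notch, the blade flat and centred on the bed, and the edge past the bridge. The wrist force was near zero with the gripper clear.
- **Disagreements:** the first lateral measurement was about 1.9 mm off until that correction. The blade met the bed slightly tail-first, about 0.6 mm above the expected height. During the final push the downward force fell to about zero, but the blade lies flat in the last image.
- **Not checked:** I did not compare the other objects' positions before and after. There was no sign of contact with any of them.

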